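# Hang the weighing basket and tare the hanging scale

## Robot

A 6-joint arm with a two-finger parallel gripper is mounted at the origin on the work surface. World frame = base frame: x ahead of the robot, y to its left, z up, the work surface at z = 0. Lengths are in mm, angles in rad, forces in N, time in s.
With the tool pointing down it reaches from about 350 to 975 mm from the base axis. Payload 7.1 kg.
Tool frame: the origin (TCP) lies midway between the tips of the shut fingers; the grasp point (between the pads) lies 19 mm behind it (ctrl.grip_depth is the distance from the TCP to the grasp point, in mm); z points along the fingers, y is the line along which they close (so a half turn about z gives the same grasp; the last joint's range is limited). The gripper opens to 88 mm and grips with 3 to 60 N. Pads are 20 mm wide; open, the fingers measure 115 mm over their backs; the gripper's body (75 mm by 178 mm) begins 61 mm behind the grasp point.
Start: joints at [-1.318, 0.423, 1.63, -0, 1.089, -0.019], TCP at [167.81, -602.034, 222.675] pointing down, gripper open.
Joint ranges: [-3, 3], [-0.9, 2.11], [0.09, 2.58], [-1.31, 4.45], [0.11, 2.69], [-2.54, 2.54]. Speed limits (rad/s): [2.39, 2.39, 3.01, 3.14, 3.14, 3.14].

## Interface

Orientations are given as a rotation vector (axis times angle).
In Python, from workcell import ctrl, cams gives the robot as it stands.
- The arm moves only by the tool move_arm, never from a script. Its argument "steps" is a list of rows, each a list of 3 entries, a list of its own where there are three numbers: the shift along the tool's x, y, z in units of 25 mm (1.0 is 25 mm), then the turn about the tool's z in units of 5 degrees (1.0 is 5 degrees), then the closure, from 0 (fully open) to 1 (shut). A call has 1 to 20 rows; each row shifts and turns the commanded pose from where the row before left it, along the tool's axes as they then stand; what a row does not reach is not made up. A row lasts 1/12 s, in which the tool goes at most 41.7 mm and 7.16 degrees, less where a joint would pass 70% of its speed; a pose out of reach is approached as far as the arm can. A call is refused whole if a number of a shift passes 1 or a number of a turn 1, either way. A call with a gripper value outside its range is refused whole. The fingers move at their own pace and stop on an object; the grip force is fixed at half the most. Time passes only in rows, so rows that do not move let the fingers close. It gives the time, the measured TCP pose, the force, the opening and the grip force at its end, in the units of the state.
- ctrl.get_obs(): the state, without advancing time (a new reading comes with each control period).
- cams.get_image(name): name is "scene" or "top"; returns a dict with "image" (420x560x3 uint8, red, green, blue), "camera_matrix" (3x3 intrinsics, pixels), "xyz" and "rotation" of the camera in the world. Camera axes: x right, y down, z forward; pixel columns grow to the right and rows downward; lengths in mm; the calibration is good to about 2 mm. A picture is of the moment at which its call begins. There is no depth.
- ctrl.close_job(): hands the job in; it is judged then, once.
Trained networks look in the newest picture that a camera, given by its name, has taken for a name from the list of things; names that differ only in an ending like _2 or _b are one class to them, and where a whole thing is asked for, a point or a joint stands for the part that bears it (a point fixed in the world has none). Each returns a list of dicts, best first, with "p" (0 to 1); they miss things now and then, are a little off and sometimes report something else, mostly with a low value. They report only what shows in the picture. A call takes as long as a camera call. They do not tell look-alikes from the thing itself.
- cams.boxes_of(camera, thing): "rect" ([centre column, centre row, width, height] in pixels, round what is visible of it).
- cams.cut_out(camera, thing): "pixels" (420x560 bool, what is visible of it) and "rect" ([centre column, centre row, width, height] in pixels, round what is visible of it).
The state is a dict: "t": time; "qpos": joint angles; "qvel": joint speeds; "joint_torque": joint torques, N m; "ee_pos": TCP position; "orientation": TCP orientation; "ft_force": force on the tool from outside, world axes, zero at the start; "moment": the same for the moment, N m; "width": finger opening in mm; "grasp_force": force on a finger pad.
Only numpy, scipy, OpenCV 4.12 (cv2) and the standard library are available. Lean on these libraries where they do the work, as an engineer would, in place of code of your own. Each camera call takes 0.05 s, during which the arm holds its last target. There are 200 camera calls.

## Task

The hanging scale has to be tared with its empty basket on it, but its control knob has come off and lies on the table. First hang the basket by its handle on the scale's hook and leave it hanging freely and still; then fit the knob fully onto the D-shaped shaft of the terminal, its flat matching the shaft's, and press it in against the spring. Finish while still holding the knob pressed in (that is the tare), and leave everything else where it is.

Things in the scene. Friction and masses are not known exactly. Their poses are not given: they have to be found in the camera images.
- basket: Empty steel wire basket on the table, 0.2 to 0.35 kg: 95 mm (x) by 140 mm (y), sides 50 mm high, fixed arched handle of 10 mm round bar in its y-z plane: uprights at y = -66 and +66 mm up to z = 118 mm, bends at y = -50 and +50 mm, z = 139 mm, straight from there to the peak. Open between rim and handle. Origin: centre of underside, z up. Same turned half round.
- handle_top (a point): Axis of the basket's handle bar at its peak, 148 mm above the underside; axes as the basket's. The bar can be pinched across (fingers closing along x) some 30 mm to one side of it (bar axis there 6 mm lower), which leaves the peak free for the hook.
- stand: Hanging scale, fixed: foot 150 x 130 mm, column 26 mm thick with a clamp head (44 mm, top at z = 235 mm) from which a load-cell beam (22 mm wide, to x = -65 mm, top at z = 225 mm) and the hook stick out along its -x. Origin on the table at the column's axis. The basket goes on from the hook's tip: bar along the stand's y, passing over the tip, basket below the hook, then lowered.
- hook (a point): Top of the hook rod in mid trough, 204 mm above the table, 120 mm from the column; axes as the stand's. Rod 8 mm thick; trough flat for 7 mm either way, then rises: towards +x to the beam (rod axis z = 214 mm), towards -x to its open tip, 22 mm out, top at z = 230 mm. A hung handle's axis lies 5 mm above this point, the basket's underside then about 60 mm above the table.
- knob: Loose black knob, 35 to 70 g, upright on the table: round body 42 mm across, 22 mm high; on it a grip bar 13 mm wide, 18 mm high (top at 40 mm) from x = -19 to 12 mm, running on as a 6 mm wide pointer nose to x = 26 mm, white line on it. Origin: centre of underside, x to the pointer. Blind D bore below: 16 mm deep, round radius 6.6 mm, flat 3.1 mm from the axis on the pointer (+x) side.
- pointer (a point): Tip of the knob's pointer nose, 26 mm from its axis, 31 mm above its underside. The knob goes on only when the pointer looks the way the shaft's flat looks (within about 0.1 rad).
- shaft_end (a point): Centre of the top end of the terminal's bare steel D-shaft, 24 mm above its dial plate, 94 mm above the table. x points out through the flat, z up. Shaft 12 mm across, flat 2.5 mm from the axis, top 2 mm tapered by 1.3 mm. It turns against 0.05 N m of friction and pushes in. Knob fully on: this point meets the bore's end, 16 mm above the knob's underside (8 mm over the plate).
- shaft (a joint): How far the shaft is pressed in (m): 0 out, 0.006 at the stop. The spring needs 4 N to start and 10 N at the stop.
- terminal: The scale's terminal, fixed: grey housing 160 mm (x) by 220 mm (y), top panel at 70 mm; raised display along its far edge, x = 42 to 78 mm, 97 mm high; keys on the right. Shaft at x = -25, y = 48 mm. Origin: centre of underside. The shaft's flat looks to the terminal's +x, give or take 0.5 rad.
- tape: Bystander: roll of packing tape lying flat, 88 mm across, 48 mm high. Origin: centre of underside.
- reagent: Bystander: small amber glass bottle, 42 mm across, 85 mm high. Origin: centre of underside.
- stamp: Bystander: rubber stamp with a turned wooden handle, 46 x 32 mm, 68 mm high. Origin: centre of underside.
- parcel_a: Bystander: small taped blue parcel 110 x 70 x 40 mm. Origin: centre of underside.
- parcel_b: Bystander: larger taped blue parcel 110 x 170 x 50 mm. Origin: centre of underside.
- cutter: Bystander: cutter knife, 175 mm long, lying flat. Origin: under its handle.
Mind the look-alikes: they are no part of the job. What is shaped like the basket but green or red is not meant.

How it is judged:
By the outcome, as a careful person would: the job done as asked, in the order asked, and still so for the second after the job is handed in, while the arm keeps its last pose, push and grip.
It also fails if it takes over 51 s, if anything falls off the work surface, if the arm or the gripper's body presses on something with over 40 N, if the wrist force passes 120 N, or if a joint passes its speed limit or range.

## Working session

There is one attempt and no reset: what is moved stays moved. The work goes in short steps, Python scripts to look and compute and a tool call to move; the robot and the scene stay as the last step left them, time stands still between calls to the robot, and variables do not carry over. Pictures are saved under pics/ and viewed, at most 10 in all, crops included, and the job is handed in when it is done.

Besides the shell and the picture viewer there is one more tool, called after ">>>" as a command line: name --argument value ..., lists and objects as JSON in quotes. move_arm: Moves the arm, as the interface text tells. Its arguments: {"type":"object","properties":{"steps":{"type":"array"}},"required":["steps"]}

```bash
mkdir -p pics; cat > h.py <<'E'
import numpy as np, cv2
from workcell import ctrl, cams
from scipy.spatial.transform import Rotation as R
def cam(n):
    d=cams.get_image(n); return d
def rot(d):
    r=np.array(d["rotation"]); return r if r.shape==(3,3) else R.from_rotvec(r).as_matrix()
def proj(d,P):
    p=(np.atleast_2d(P)-np.array(d["xyz"]))@rot(d); q=p@np.array(d["camera_matrix"]).T
    return q[:,:2]/q[:,2:]
def back(d,uv,z):
    uv=np.atleast_2d(uv); r=np.c_[uv,np.ones(len(uv))]@np.linalg.inv(d["camera_matrix"]).T@rot(d).T
    o=np.array(d["xyz"]); return o+r*((z-o[2])/r[:,2])[:,None]
E
python3 - <<'E'
from h import *
for n in("scene","top"):
    d=cam(n); cv2.imwrite(f"pics/{n}0.png",cv2.resize(d["image"][...,::-1],(800,600),interpolation=cv2.INTER_CUBIC))
    print(n,np.round(d["xyz"]),np.round(rot(d),2).tolist(),np.round(d["camera_matrix"]).tolist())
    for t in("basket","handle_top","stand","hook","knob","pointer","shaft_end","terminal"):
        print(t,[(np.round(b["rect"]).tolist(),round(b["p"],2)) for b in cams.boxes_of(n,t)])
E
```

```text
scene [ 990. -403. 1083.] [[0.71, 0.57, -0.41], [0.7, -0.56, 0.44], [0.02, -0.6, -0.8]] [[448.0, 0.0, 285.0], [0.0, 448.0, 214.0], [0.0, 0.0, 1.0]]
basket [([287.0, 132.0, 42.0, 46.0], 0.95), ([360.0, 126.0, 29.0, 59.0], 0.84), ([327.0, 176.0, 50.0, 61.0], 0.81), ([241.0, 241.0, 16.0, 18.0], 0.25)]
handle_top [([288.0, 130.0, 46.0, 45.0], 0.89), ([328.0, 181.0, 49.0, 55.0], 0.63), ([360.0, 127.0, 32.0, 58.0], 0.61)]
stand [([355.0, 267.0, 73.0, 112.0], 0.65), ([329.0, 178.0, 49.0, 62.0], 0.3)]
hook [([355.0, 266.0, 72.0, 109.0], 0.58)]
knob [([242.0, 241.0, 18.0, 20.0], 0.46)]
pointer [([241.0, 239.0, 12.0, 15.0], 0.68), ([191.0, 373.0, 119.0, 94.0], 0.15)]
shaft_end []
terminal [([190.0, 373.0, 118.0, 92.0], 0.78), ([197.0, 277.0, 37.0, 40.0], 0.23)]
top [ 207.  119. 1516.] [[0.04, -0.98, 0.21], [-1.0, -0.04, 0.01], [-0.0, -0.21, -0.98]] [[514.0, 0.0, 279.0], [0.0, 514.0, 207.0], [0.0, 0.0, 1.0]]
basket [([199.0, 224.0, 60.0, 36.0], 0.86), ([121.0, 246.0, 63.0, 52.0], 0.83), ([179.0, 300.0, 59.0, 62.0], 0.79), ([315.0, 243.0, 14.0, 17.0], 0.73), ([437.0, 169.0, 81.0, 64.0], 0.48)]
handle_top [([204.0, 224.0, 54.0, 35.0], 0.81), ([121.0, 245.0, 63.0, 54.0], 0.73), ([180.0, 303.0, 59.0, 58.0], 0.61), ([184.0, 163.0, 61.0, 38.0], 0.54)]
stand [([282.0, 132.0, 45.0, 60.0], 0.92)]
hook [([277.0, 132.0, 43.0, 59.0], 0.63)]
knob [([317.0, 243.0, 16.0, 18.0], 0.66), ([206.0, 226.0, 53.0, 34.0], 0.54), ([372.0, 243.0, 31.0, 34.0], 0.38)]
pointer [([315.0, 242.0, 12.0, 18.0], 0.5), ([279.0, 131.0, 44.0, 62.0], 0.27)]
shaft_end []
terminal []
```

View pics/scene0.png

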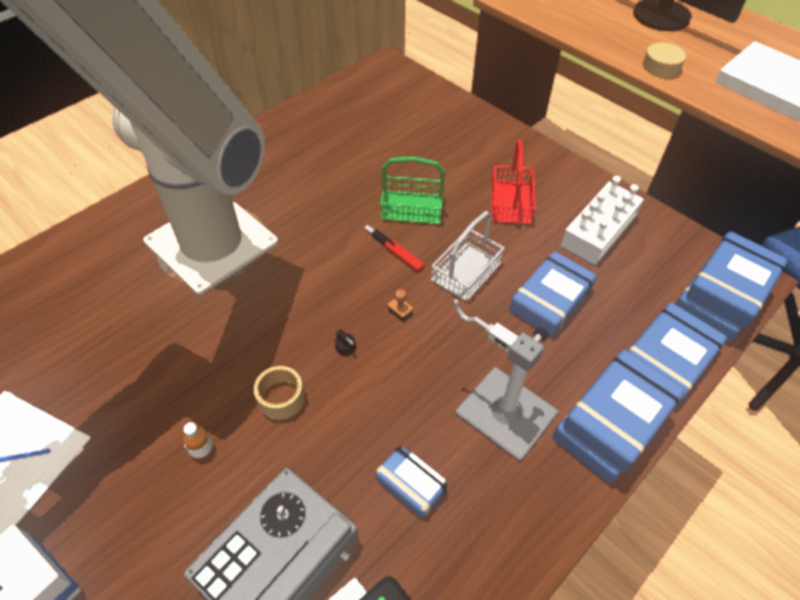

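View pics/top0.png

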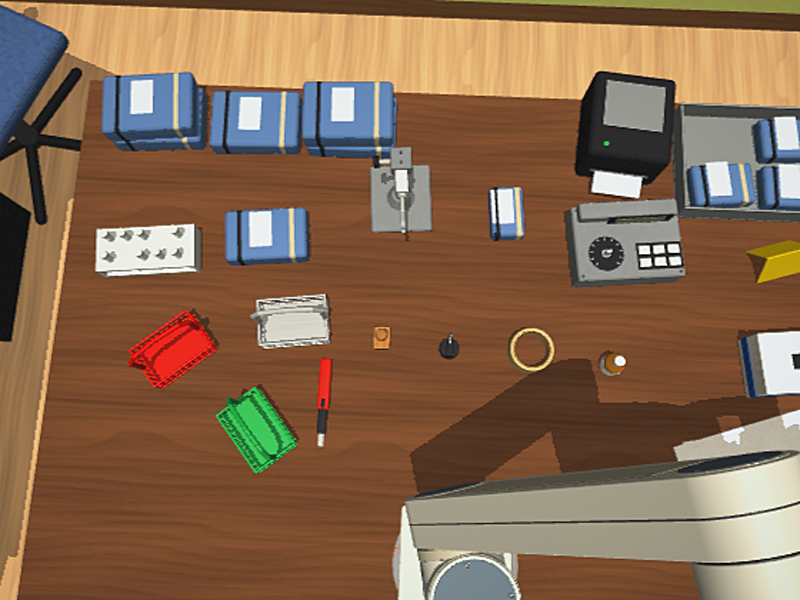

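The white/steel basket (scene ≈(468,265), top ≈(292,320)) is the one meant; the green one (scene (412,190), top (257,428)) and the red one (scene (514,190), top (173,348)) are look-alikes. The stand is at top (400,195), the knob at top (450,345) and the shaft at top (606,254). Next I'll enlarge these.

```bash
python3 - <<'E'
from h import *
C={"scene":[(328,183),(337,225),(241,239),(198,358)],"top":[(204,225),(283,133),(315,241),(424,178)]}
S=[(50,75),(50,75),(25,37),(50,75)]
rows=[]
for n in C:
    d=cam(n); np.savez(f"{n}.npz",image=d["image"],camera_matrix=d["camera_matrix"],xyz=d["xyz"],rotation=rot(d)); t=[]
    for (u,v),(w,h) in zip(C[n],S):
        k=200/w; M=np.array([[k,0,-k*(u-w/2)],[0,k,-k*(v-h/2)]])
        c=cv2.warpAffine(d["image"],M,(200,300),flags=cv2.INTER_CUBIC)
        for i in range(0,60,10 if w>30 else 5):
            a=int(np.ceil((u-w/2)/10)*10+i); x=int((a-(u-w/2))*k)
            if 0<=x<200: cv2.line(c,(x,0),(x,4),(255,255,0),1); cv2.putText(c,str(a),(x-8,14),0,.3,(255,255,0))
        for i in range(0,90,10 if w>30 else 5):
            a=int(np.ceil((v-h/2)/10)*10+i); y=int((a-(v-h/2))*k)
            if 0<=y<300: cv2.line(c,(0,y),(4,y),(255,255,0),1); cv2.putText(c,str(a),(5,y+3),0,.3,(255,255,0))
        t.append(c)
    rows.append(np.hstack(t))
cv2.imwrite("pics/crops.png",np.vstack(rows)[...,::-1])
def tri(a,b):
    A=[];B=[]
    for n,p in(("scene",a),("top",b)):
        d=np.load(n+".npz"); r=d["rotation"]@np.linalg.inv(d["camera_matrix"])@[*p,1]; r/=np.linalg.norm(r)
        Q=np.eye(3)-np.outer(r,r); A.append(Q);B.append(Q@d["xyz"])
    return np.linalg.solve(sum(A),sum(B))
print(tri((241,240),(315,242)),tri((198,358),(424,178)),tri((367,241),(282,112)))
E
```

```text
[426.82720849  22.36841487  18.49937421] [ 621.5148036  -283.95432376   71.31916269] [742.08237338 135.67918977 231.88877809]
```

View pics/crops.png

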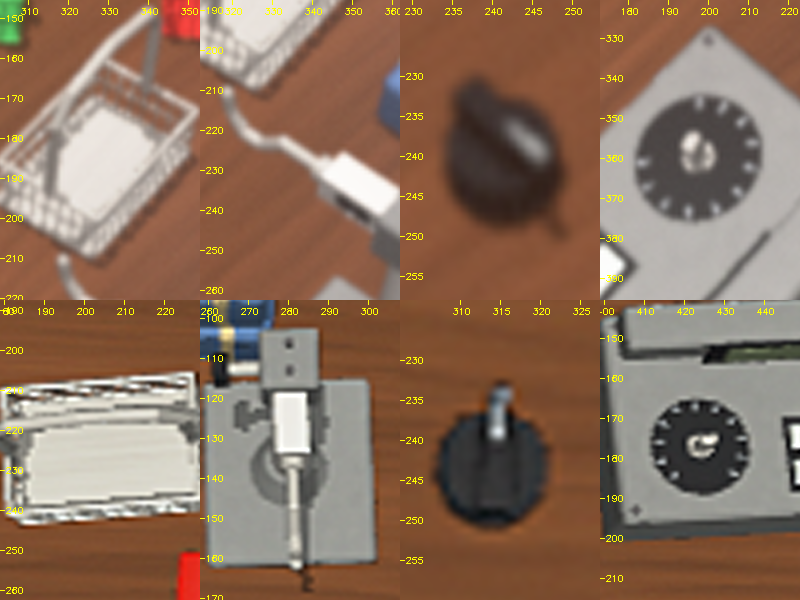

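Scene tile: steel basket with its handle peak near (337,152) and the hook tip at (319,210). Top tile: hook tip at (281.8,162), knob pointer at (315.4,233), looking up in the image, and the D-shaft at about (424,179). The uncoloured steel basket fits the description. Next I'll fit the poses by silhouette.

```bash
cat > fit.py <<'E'
from h import *
from scipy.optimize import minimize
def box(x0,x1,y0,y1,z0,z1): return np.array([[x,y,z] for x in(x0,x1) for y in(y0,y1) for z in(z0,z1)],float)
th=np.linspace(0,2*np.pi,24)
circ=lambda r,z:np.c_[r*np.cos(th),r*np.sin(th),0*th+z]
def swell(P,r): return np.vstack([np.array(P)+o for o in r*np.vstack([np.eye(3),-np.eye(3)])])
BASKET=np.vstack([box(-47.5,47.5,-70,70,0,50),swell([[0,s*y,z] for s in(-1,1) for y,z in((66,118),(50,139),(0,148))],5)])
KNOB=np.vstack([circ(21,0),circ(21,22),box(-19,12,-6.5,6.5,22,40),box(12,26,-3,3,24,38)])
TERM=np.vstack([box(-80,80,-110,110,0,70),box(42,78,-110,110,70,97)])
FOOT=None
def place(M,p): c,s=np.cos(p[2]),np.sin(p[2]); return np.c_[M[:,0]*c-M[:,1]*s+p[0],M[:,0]*s+M[:,1]*c+p[1],M[:,2]+(p[3] if len(p)>3 else 0)]
def hullmask(p,k=4):
    m=np.zeros((420*k,560*k),np.uint8); h=cv2.convexHull(np.round((p+.5)*k).astype(np.int32)); cv2.fillConvexPoly(m,h,1); return m
def fit(M,p0,data):
    T=[(d,hullmask(np.argwhere(m)[:,::-1].astype(float))) for d,m in data]
    def cost(p):
        c=0
        for d,t in T:
            q=hullmask(proj(d,place(M,p))); c+=1-(q&t).sum()/max((q|t).sum(),1)
        return c
    r=minimize(cost,p0,method="Nelder-Mead",options=dict(initial_simplex=np.array([p0]+[np.array(p0)+e for e in np.diag([15,15,.3])]),maxiter=90)); return r.x,r.fun
def mask(n,t,uv):
    L=cams.cut_out(n,t); L=[b for b in L if np.hypot(*(np.array(b["rect"][:2])-uv))<14]
    print(n,t,[(np.round(b["rect"],1).tolist(),round(b["p"],2)) for b in L[:1]]); return L[0]["pixels"] if L else None
E
python3 - <<'E'
from fit import *
D={n:cam(n) for n in("scene","top")}
for t,M,us,ut,p0 in(("basket",BASKET,(328,180),(203,225),(480,320,0.05)),("knob",KNOB,(241,240),(315,242),(427,22,0)),("terminal",TERM,(190,373),(440,170),(640,-330,0))):
    ms=[(D[n],m) for n,u in(("scene",us),("top",ut)) if (m:=mask(n,t,u)) is not None]
    print(t,[np.round(x,3).tolist() for x in fit(M,p0,ms)])
    for e in ms: print(" single",[np.round(x,3).tolist() for x in fit(M,p0,[e])])
S,T=D["scene"],D["top"]
print("tip",back(S,(319,210),228),back(T,(281.8,162.2),228))
print("head",back(T,[(273.5,103),(289,103),(273.5,119),(289,119)],235))
print("foot",back(T,[(260,161),(301.7,161),(299.7,115.5)],12))
print("shaft",back(S,(197,353),94),back(T,(424.5,178),94))
tile=lambda d,u,v,w:cv2.warpAffine(d["image"],np.array([[400/w,0,-400/w*(u-w/2)],[0,400/w,-400/w*(v-w/2)]]),(400,400),flags=cv2.INTER_CUBIC)
cv2.imwrite("pics/shaft.png",np.hstack([tile(S,197.5,357,20),tile(T,424.5,179,20)])[...,::-1])
E
```

```text
scene basket [([327.1, 176.4, 50.4, 62.1], 0.77)]
top basket [([200.8, 224.0, 56.5, 37.2], 0.9)]
basket [[463.658, 346.588, 0.127], 0.062]
 single [[463.439, 346.889, 0.141], 0.024]
 single [[463.945, 346.704, 0.122], 0.032]
scene knob [([241.4, 240.8, 16.8, 18.4], 0.6)]
top knob [([316.8, 242.2, 10.8, 13.1], 0.61)]
knob [[426.344, 23.083, 0.094], 0.656]
 single [[424.059, 24.449, 0.128], 0.236]
 single [[426.274, 24.328, 0.461], 0.41]
scene terminal [([189.6, 374.0, 117.3, 91.8], 0.7)]
top terminal [([438.6, 167.2, 84.5, 61.3], 0.57)]
terminal [[655.67, -332.001, 0.092], 0.103]
 single [[655.713, -335.218, 0.075], 0.029]
 single [[654.708, -330.439, 0.13], 0.063]
tip [[605.11409273 127.8580271  228.        ]] [[602.9716911  129.29229321 228.        ]]
head [[764.14765763 158.18496913 235.        ]
 [765.91188457 116.91876374 235.        ]
 [718.92719852 156.14626362 235.        ]
 [720.67931624 115.16529778 235.        ]]
foot [[670.38517088 197.61022545  12.        ]
 [675.82136492  70.4768307   12.        ]
 [823.11122439  81.65095406  12.        ]]
shaft [[ 620.04157939 -280.20909825   94.        ]] [[ 614.52369919 -280.01170797   94.        ]]
```

View pics/shaft.png

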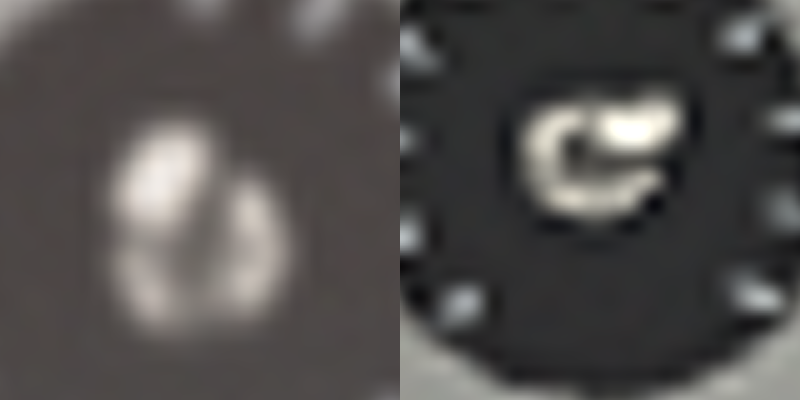

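The shaft's bright D-end is at scene (195.8,355.5) and top (426.4,175.4). Its long side runs so that the flat looks about +0.3 rad from world +x. Now the motion numbers for the basket, together with a photometric refinement of the shaft and knob.

```bash
cat > go.py <<'E'
from h import *
def goal(x,y,z,yaw,ob=None):
    """yaw: world direction of tool y (mod pi). prints turn then shift in units, axes after the turn"""
    o=ob or ctrl.get_obs(); Rm=R.from_rotvec(o["orientation"]).as_matrix(); p=np.array(o["ee_pos"])
    cur=np.arctan2(Rm[1,1],Rm[0,1]); d=(yaw-cur+np.pi/2)%np.pi-np.pi/2
    # tool z is down: positive turn about tool z lowers the world yaw
    Rn=R.from_rotvec([0,0,d]).as_matrix()@Rm
    e=np.array([x,y,z])-p
    print("t %.2f tcp %s z %s yaw_y %.3f q6 %.2f w %.1f | turn %.2f (or %.2f) units, shift after %s, before %s"%(o["t"],np.round(p,1),np.round(Rm[:,2],3),cur,o["qpos"][5],o["width"],-d/np.radians(5),-(d-np.sign(d)*np.pi)/np.radians(5),np.round(Rn.T@e/25,2),np.round(Rm.T@e/25,2)))
E
python3 - <<'E'
from go import *
o=ctrl.get_obs()
for s in(-1,1):
    b=np.array([463.7,346.7])+s*30*np.array([-np.sin(.13),np.cos(.13)]); print(s,b); goal(*b,200,.13,o)
from fit import *
D={n:dict(np.load(n+".npz")) for n in("scene","top")}
K=6
def poly(d,P,u0):
    m=np.zeros((20*K,20*K),np.float32); cv2.fillConvexPoly(m,cv2.convexHull(np.round((proj(d,P)-u0+.5)*K).astype(np.int32)),1); return m
def circ2(r,z,flat=None):
    t=np.linspace(0,2*np.pi,60); c=r*np.cos(t); c=np.minimum(c,flat) if flat else c; return np.c_[c,r*np.sin(t),0*t+z]
def comps(d,p,u0):
    top=poly(d,place(circ2(5.5,94,2.3),p),u0); full=poly(d,place(np.vstack([circ2(6,93,2.5),circ2(6,70,2.5)]),p),u0)
    o=poly(d,place(circ2(p[3],70),p[:3]),u0)
    L=[np.clip(o-full,0,1),np.clip(full-top,0,1),top,1-np.maximum(o,full)]
    return np.stack([cv2.GaussianBlur(cv2.resize(m,(20,20),interpolation=cv2.INTER_AREA),(0,0),.5).ravel() for m in L],1)
from scipy.optimize import differential_evolution as DE
def cost(p,names,ret=False):
    c=0
    for n in names:
        u0=np.round({"scene":(197.5,357),"top":(424.5,179)}[n])-10; u0=u0.astype(int)
        g=D[n]["image"][u0[1]:u0[1]+20,u0[0]:u0[0]+20].mean(2)
        yy,xx=np.mgrid[:20,:20]; w=(np.hypot(xx-9.5,yy-9.5)<7).ravel()
        A=comps(D[n],p,u0)[w]; b=g.ravel()[w]; x,*_=np.linalg.lstsq(A,b,rcond=None); c+=((A@x-b)**2).mean()
        if ret: print(n,np.round(x))
    return c
for ns in(["scene","top"],["scene"],["top"]):
    r=DE(cost,[(605,632),(-295,-272),(-.6,.8),(8,16)],args=(ns,),maxiter=40,popsize=12,seed=1,polish=False); print(ns,np.round(r.x,2),r.fun); cost(r.x,ns,True)
# knob: dark pixels
for n,c in(("scene",(241,240)),("top",(315,242))):
    g=D[n]["image"].astype(float); m=np.zeros((420,560),bool); u,v=c
    s=g[v-14:v+14,u-14:u+14]; m[v-14:v+14,u-14:u+14]=(s[...,0]-s[...,2]<25)
    k,l,st,_=cv2.connectedComponentsWithStats(m.astype(np.uint8)); m=l==1+st[1:,4].argmax()
    print(n,st[1:,4].max(),[np.round(x,3) for x in fit(KNOB,(427,23,0),[(D[n],m)])])
    np.save(n+"_k.npy",m)
print([np.round(x,3) for x in fit(KNOB,(427,23,0),[(D[n],np.load(n+"_k.npy")) for n in D])])
E
```

```text
-1 [467.58902428 316.95314319]
t 1.40 tcp [ 167.8 -602.   222.7] z [ 0.  0. -1.] yaw_y -1.299 q6 -0.02 w 88.0 | turn -16.38 (or 19.62) units, shift after [34.89 16.65  0.91], before [ 21.42 -32.19   0.91]
1 [459.81097572 376.44685681]
t 1.40 tcp [ 167.8 -602.   222.7] z [ 0.  0. -1.] yaw_y -1.299 q6 -0.02 w 88.0 | turn -16.38 (or 19.62) units, shift after [37.29 16.65  0.91], before [ 21.76 -34.57   0.91]
['scene', 'top'] [ 625.83 -286.16    0.76    9.52] 1250.1389214059816
scene [153. 127. 205.  74.]
top [151. 158. 136.  44.]
['scene'] [ 6.2715e+02 -2.8730e+02  4.2000e-01  1.0940e+01] 240.8880680356073
scene [148. 126. 213.  73.]
['top'] [ 6.2355e+02 -2.8377e+02  5.2000e-01  8.1000e+00] 635.222844425316
top [196. 104. 207.  44.]
scene 148 [array([4.21682e+02, 2.42330e+01, 1.66000e-01]), np.float64(0.371)]
top 161 [array([ 4.25156e+02,  2.57690e+01, -5.10000e-02]), np.float64(0.17)]
[array([4.2430e+02, 2.5106e+01, 9.3000e-02]), np.float64(0.539)]
```

>>> move_arm --steps '[[[1, -1, 0], 0, 0], [[1, -1, 0], 0, 0], [[1, -1, 0], 0, 0], [[1, -1, 0], 0, 0], [[1, -1, 0], 0, 0], [[1, -1, 0], 0, 0], [[1, -1, 0], 0, 0], [[1, -1, 0], 0, 0], [[1, -1, 0], 0, 0], [[1, -1, 0], 0, 0], [[1, -1, 0], 0, 0], [[1, -1, 0], 0, 0], [[1, -1, 0], -1, 0], [[1, -1, 0], -1, 0], [[1, -1, 0], -1, 0], [[1, -1, 0], -1, 0], [[1, -1, 0], -1, 0], [[1, -1, 0], -1, 0], [[1, -1, 0], -1, 0], [[1, -1, 0], -1, 0]]'

```text
t: 3.07
ee_pos: [434.0, 40.5, 223.0]
orientation: [2.776, 1.47, 0.002]
ft_force: [0.7, -0.2, -0.3]
width: 87.8
grasp_force: 0.0
```

>>> move_arm --steps '[[[1, 0, 0], -1, 0], [[1, 0, 0], -1, 0], [[1, 0, 0], -1, 0], [[1, 0, 0], -1, 0], [[1, 0, 0], -1, 0], [[1, 0, 0], -1, 0], [[1, 0, 0], -1, 0], [[1, 0, 0], -1, 0], [[0, 0, 0], -0.4, 0], [[0, 0, 0], 0, 0]]'

```text
t: 3.9
ee_pos: [490.5, 227.5, 222.6]
orientation: [2.066, 2.367, 0.0]
ft_force: [-0.9, -0.3, -0.4]
width: 87.6
grasp_force: 0.0
```

```bash
python3 -c "
from go import *
goal(467.6,317,200,.13); goal(467.6,317,123,.13)"
```

```text
t 3.90 tcp [490.5 227.5 222.6] z [ 0. -0. -1.] yaw_y 0.136 q6 0.28 w 87.6 | turn 0.06 (or -35.94) units, shift after [ 3.67 -0.45  0.9 ], before [ 3.67 -0.43  0.9 ]
t 3.90 tcp [490.5 227.5 222.6] z [ 0. -0. -1.] yaw_y 0.136 q6 0.28 w 87.6 | turn 0.06 (or -35.94) units, shift after [ 3.67 -0.45  3.98], before [ 3.67 -0.43  3.98]
```

>>> move_arm --steps '[[[1, -0.12, 0], 0, 0], [[1, -0.12, 0], 0, 0], [[1, -0.12, 0], 0, 0], [[0.67, -0.08, 0], 0, 0], [[0, 0, 0.8], 0, 0], [[0, 0, 0.8], 0, 0], [[0, 0, 0.8], 0, 0], [[0, 0, 0.8], 0, 0], [[0, 0, 0.5], 0, 0], [[0, 0, 0.28], 0, 0], [[0, 0, 0], 0, 0], [[0, 0, 0], 0, 0.5], [[0, 0, 0], 0, 0.7]]'

```text
t: 4.98
ee_pos: [468.3, 315.9, 124.1]
orientation: [2.071, 2.362, 0.002]
ft_force: [0.1, -0.4, -0.0]
width: 78.4
grasp_force: 0.0
```

```bash
python3 -c "
from go import *
goal(467.6,317,123,.13); d=cam('scene'); t=cam('top')
w=lambda d,u,v:cv2.warpAffine(d['image'],np.array([[5,0,-5*(u-40)],[0,5,-5*(v-40)]],float),(400,400),flags=2)
cv2.imwrite('pics/g1.png',np.hstack([w(d,330,170),w(t,205,220)])[...,::-1])"
```

```text
t 4.98 tcp [468.3 315.9 124.1] z [ 0.001  0.001 -1.   ] yaw_y 0.131 q6 0.44 w 78.4 | turn 0.02 (or -35.98) units, shift after [ 0.05 -0.02  0.05], before [ 0.05 -0.02  0.05]
```

View pics/g1.png

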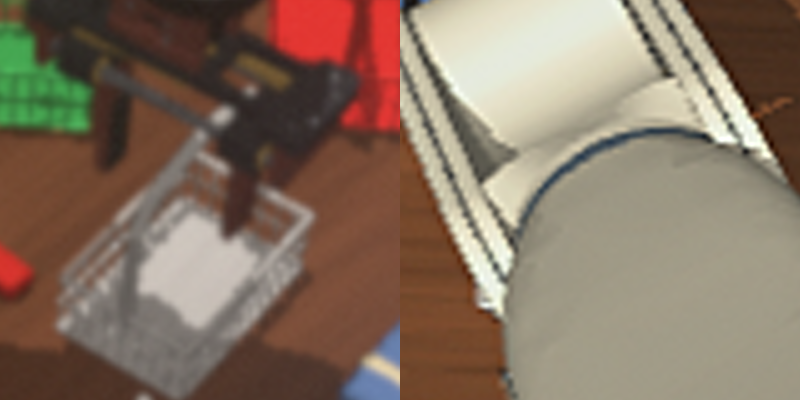

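The bar runs between the open fingers: scene crop finger tips at (110,160) and (240,230), bar between them at (180,150). I'll close and lift.

>>> move_arm --steps '[[[0, 0, 0], 0, 1], [[0, 0, 0], 0, 1], [[0, 0, 0], 0, 1], [[0, 0, 0], 0, 1], [[0, 0, 0], 0, 1], [[0, 0, 0], 0, 1], [[0, 0, 0], 0, 1], [[0, 0, 0], 0, 1], [[0, 0, 0], 0, 1], [[0, 0, 0], 0, 1]]'

```text
t: 5.92
ee_pos: [467.4, 315.6, 123.0]
orientation: [-2.07, -2.363, 0.001]
ft_force: [-0.7, -1.0, -1.4]
width: 8.9
grasp_force: 30.0
```

>>> move_arm --steps '[[[0, 0, -0.3], 0, 1], [[0, 0, -0.5], 0, 1], [[0, 0, -0.6], 0, 1], [[0, 0, -0.6], 0, 1], [[0, 0, -0.6], 0, 1], [[0, 0, -0.6], 0, 1], [[0, 0, -0.6], 0, 1], [[0, 0, -0.4], 0, 1], [[0, 0, -0.2], 0, 1], [[0, 0, 0], 0, 1], [[0, 0, 0], 0, 1]]'

```text
t: 6.83
ee_pos: [467.4, 315.6, 232.9]
orientation: [-2.07, -2.363, 0.001]
ft_force: [0.3, 0.7, -3.3]
width: 9.1
grasp_force: 30.0
```

```bash
python3 -c "
from go import *
goal(560,96,228,.05); goal(625,99,228,.05); o=ctrl.get_obs();print(np.round(o['ft_force'],1),np.round(o['moment'],2),o['grasp_force'])
d=cam('scene'); t=cam('top')
w=lambda d,u,v:cv2.warpAffine(d['image'],np.array([[4,0,-4*(u-50)],[0,4,-4*(v-70)]],float),(400,560),flags=2)
cv2.imwrite('pics/g2.png',np.hstack([w(d,330,170),w(t,205,220)])[...,::-1])"
```

```text
t 6.83 tcp [467.4 315.6 232.9] z [-0. -0. -1.] yaw_y 0.132 q6 0.44 w 9.1 | turn 0.94 (or -35.06) units, shift after [-8.96  3.26  0.2 ], before [-9.19  2.51  0.2 ]
t 6.83 tcp [467.4 315.6 232.9] z [-0. -0. -1.] yaw_y 0.132 q6 0.44 w 9.1 | turn 0.94 (or -35.06) units, shift after [-8.97  5.86  0.2 ], before [-9.42  5.11  0.2 ]
[ 0.3  0.7 -3.3] [-0.12 -0.07  0.03] 29.995798766613007
```

View pics/g2.png

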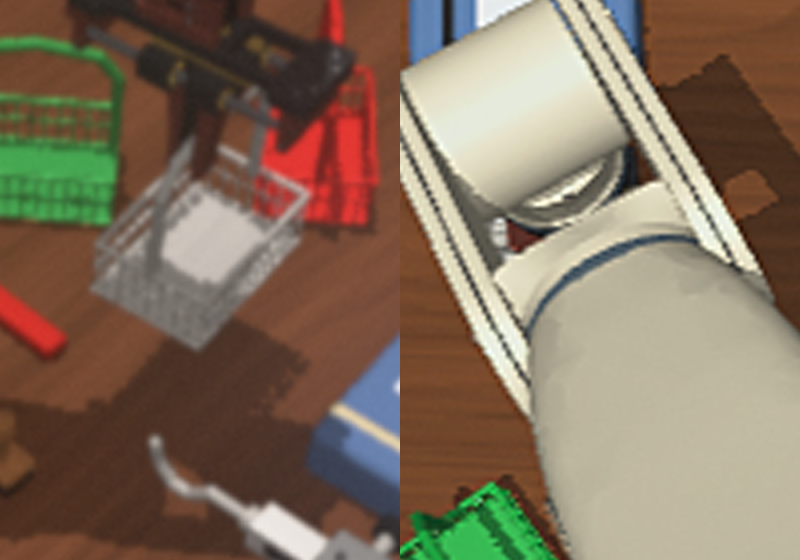

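The basket hangs level in the grip (crop ≈(200,240)) and the hook tip at crop (155,440) is free. I'll move to the front of the tip.

>>> move_arm --steps '[[[-0.3, 0.1, 0], 0.5, 1], [[-0.5, 0.1, 0], 0.44, 1], [[-0.7, 0.25, 0], 0, 1], [[-0.8, 0.3, 0], 0, 1], [[-0.8, 0.3, 0], 0, 1], [[-0.8, 0.3, 0], 0, 1], [[-0.8, 0.3, 0], 0, 1], [[-0.8, 0.3, 0], 0, 1], [[-0.8, 0.3, 0], 0, 1], [[-0.8, 0.3, 0], 0, 1], [[-0.7, 0.25, 0], 0, 1], [[-0.5, 0.1, 0], 0, 1], [[-0.3, 0, 0], 0, 1], [[-0.2, 0, 0], 0, 1], [[0, 0, 0], 0, 1], [[0, 0, 0], 0, 1]]'

```text
t: 8.27
ee_pos: [551.7, 100.3, 233.1]
orientation: [-2.165, -2.276, 0.0]
ft_force: [-0.3, 0.1, -2.7]
width: 8.8
grasp_force: 30.0
```

```bash
python3 -c "
from go import *
goal(625,99,232.9,.05)
d=cam('scene'); t=cam('top')
w=lambda d,u,v:cv2.warpAffine(d['image'],np.array([[4,0,-4*(u-50)],[0,4,-4*(v-70)]],float),(400,560),flags=2)
cv2.imwrite('pics/g3.png',np.hstack([w(d,330,215),w(t,283,150)])[...,::-1])"
```

```text
t 8.27 tcp [551.7 100.3 233.1] z [-0.  0. -1.] yaw_y 0.050 q6 0.11 w 8.8 | turn -0.00 (or 36.00) units, shift after [-0.2   2.92  0.01], before [-0.2   2.92  0.01]
```

View pics/g3.png

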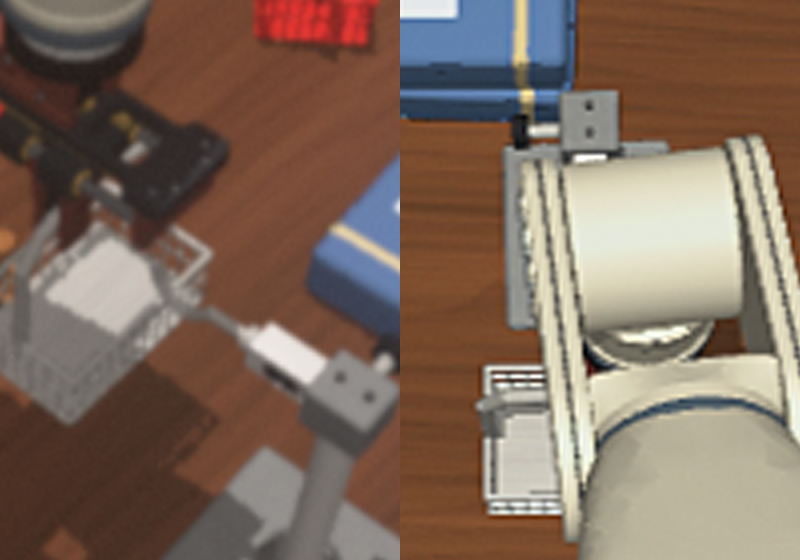

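>>> move_arm --steps '[[[0, 0.3, 0], 0, 1], [[-0.1, 0.5, 0], 0, 1], [[-0.1, 0.5, 0], 0, 1], [[0, 0.5, 0], 0, 1], [[0, 0.5, 0], 0, 1], [[0, 0.4, 0], 0, 1], [[0, 0.22, 0], 0, 1], [[0, 0, 0], 0, 1], [[0, 0, 0.3], 0, 1], [[0, 0, 0.4], 0, 1], [[0, 0, 0.4], 0, 1], [[0, 0, 0.3], 0, 1], [[0, 0, 0.2], 0, 1], [[0, 0, 0], 0, 1]]'

```text
t: 9.53
ee_pos: [624.1, 98.6, 191.3]
orientation: [-2.164, -2.275, 0.004]
ft_force: [-0.5, 0.1, -3.2]
width: 9.2
grasp_force: 30.0
```

```bash
python3 -c "
from go import *
goal(625,99,184,.05)
o=ctrl.get_obs();print(np.round(o['ft_force'],1),np.round(o['moment'],2))
d=cam('scene')
w=lambda d,u,v:cv2.warpAffine(d['image'],np.array([[6,0,-6*(u-60)],[0,6,-6*(v-50)]],float),(720,600),flags=2)
cv2.imwrite('pics/g4.png',w(d,325,225)[...,::-1])"
```

```text
t 9.53 tcp [624.1  98.6 191.3] z [-0.003 -0.    -1.   ] yaw_y 0.050 q6 0.09 w 9.2 | turn 0.00 (or -36.00) units, shift after [0.01 0.04 0.29], before [0.01 0.04 0.29]
[-0.5  0.1 -3.2] [-0.15 -0.09  0.01]
```

View pics/g4.png

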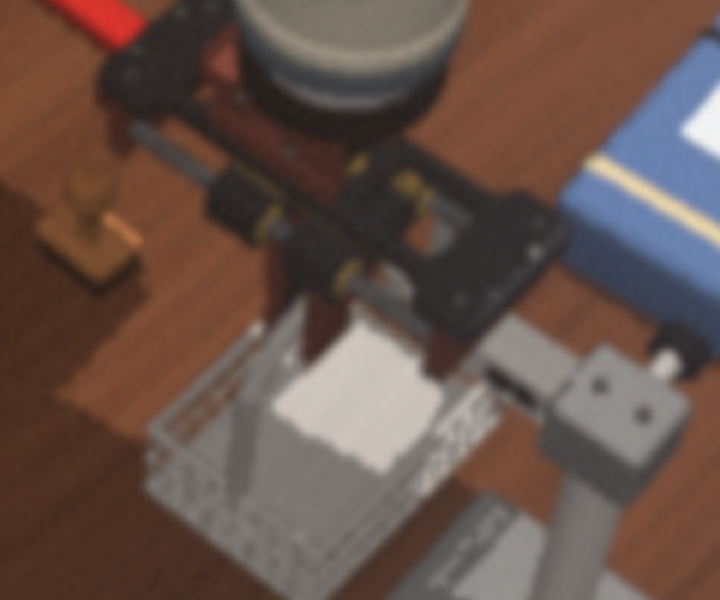

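The basket is under the hook, still carried (-3.2 N), with the bar about 7 mm above its seat. I'll lower it.

>>> move_arm --steps '[[[0, 0, 0.1], 0, 1], [[0, 0, 0.1], 0, 1], [[0, 0, 0.08], 0, 1], [[0, 0, 0], 0, 1], [[0, 0, 0], 0, 1]]'

```text
t: 10.0
ee_pos: [625.3, 98.7, 186.2]
orientation: [2.165, 2.277, -0.0]
ft_force: [0.5, -0.0, -3.0]
width: 9.3
grasp_force: 30.0
```

>>> move_arm --steps '[[[0, 0, 0.06], 0, 1], [[0, 0, 0.06], 0, 1], [[0, 0, 0], 0, 1], [[0, 0, 0], 0, 1]]'

```text
t: 10.33
ee_pos: [625.7, 98.8, 183.7]
orientation: [2.165, 2.276, 0.001]
ft_force: [-0.2, -0.6, 1.0]
width: 8.8
grasp_force: 30.0
```

Seated: the force changed sign at z=183.7, as expected. I'll open, wait and rise.

>>> move_arm --steps '[[[0, 0, -0.02], 0, 0.85], [[0, 0, 0], 0, 0.8], [[0, 0, 0], 0, 0.7], [[0, 0, 0], 0, 0.6], [[0, 0, 0], 0, 0.5], [[0, 0, 0], 0, 0.4], [[0, 0, 0], 0, 0.4], [[0, 0, 0], 0, 0.4], [[0, 0, -0.3], 0, 0.4], [[0, 0, -0.6], 0, 0.4], [[0, 0, -0.8], 0, 0.4], [[0, 0, -0.8], 0, 0.4], [[0, 0, -0.8], 0, 0.4], [[0, 0, -0.3], 0, 0.4], [[0, 0, 0], 0, 0.4]]'

```text
t: 11.58
ee_pos: [626.5, 98.9, 276.4]
orientation: [2.163, 2.274, 0.006]
ft_force: [0.3, -1.0, 0.1]
width: 53.0
grasp_force: 0.0
```

```bash
python3 -c "
from go import *
from fit import *
goal(426,24,150,.09+np.pi/2)
D={n:cam(n) for n in('scene','top')}
for n,c in(('scene',(241,240)),('top',(315,242))):
    d=D[n]; u,v=c; s=d['image'][v-16:v+16,u-16:u+16].astype(float)
    cost=None
w=lambda d,u,v,k,a,b:cv2.warpAffine(d['image'],np.array([[k,0,a/2-k*u],[0,k,b/2-k*v]],float),(a,b),flags=2)
cv2.imwrite('pics/g5.png',np.vstack([np.hstack([w(D['scene'],325,225,4,400,300),w(D['top'],283,150,4,400,300)]),np.hstack([w(D['scene'],241,240,12,400,300),w(D['top'],315,242,12,400,300)])])[...,::-1])"
```

```text
t 11.58 tcp [626.5  98.9 276.4] z [ 0.005  0.001 -1.   ] yaw_y 0.050 q6 0.09 w 53.0 | turn 17.54 (or -18.46) units, shift after [-8.26  2.24  5.06], before [-2.59 -8.18  5.02]
```

View pics/g5.png

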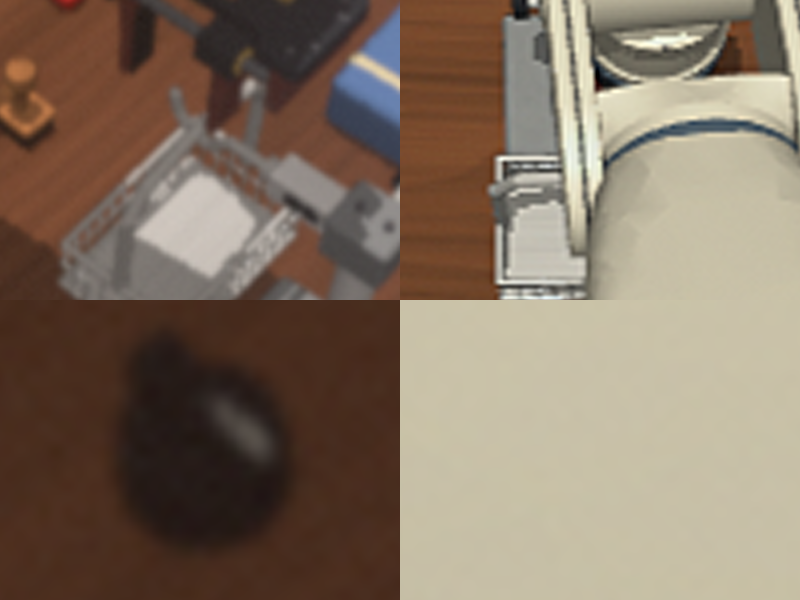

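The basket hangs on the hook (bar over the rod at crop (190,125)) and the gripper is clear. I'll refine the knob and dial fits on the stored, unobstructed pictures while moving away.

```bash
cat > pf.py <<'E'
from fit import *
from scipy.optimize import differential_evolution as DE
D={n:dict(np.load(n+".npz")) for n in("scene","top")}
K=8
def poly(d,P,u0,N):
    m=np.zeros((N*K,N*K),np.float32); cv2.fillConvexPoly(m,cv2.convexHull(np.round((proj(d,P)-u0+.5)*K).astype(np.int32)),1); return m
def run(parts,C,N,bounds,w0=None,names=("scene","top")):
    def cost(p,ns):
        c=0
        for n in ns:
            u0=np.array(C[n])-N//2; im=D[n]["image"][u0[1]:u0[1]+N,u0[0]:u0[0]+N].astype(float)
            free=np.ones((N*K,N*K),np.float32); L=[]
            for grp in parts(p):  # front first
                m=np.max([poly(D[n],P,u0,N) for P in grp],0); L.append(m*free); free=free*(1-m)
            L.append(free)
            A=np.stack([cv2.GaussianBlur(cv2.resize(m,(N,N),interpolation=cv2.INTER_AREA),(0,0),.5).ravel() for m in L],1)
            yy,xx=np.mgrid[:N,:N]; k=(np.hypot(xx-N/2+.5,yy-N/2+.5)<N/2-1).ravel()
            b=im.reshape(-1,3)[k]; x=np.linalg.lstsq(A[k],b,rcond=None)[0]; c+=np.minimum(np.abs(A[k]@x-b),60).mean()
        return c
    for ns in([*names],)+tuple([n] for n in names):
        r=DE(cost,bounds,args=(ns,),maxiter=45,popsize=10,seed=2,polish=False); print(ns,np.round(r.x,2),round(r.fun,2))
E
python3 - <<'E'
from pf import *
kn=lambda p:[[place(box(6,25,-1,1,40,40),p)],[place(np.vstack([circ(21,0),circ(21,22)]),p),place(box(-19,12,-6.5,6.5,22,40),p),place(box(12,26,-3,3,22,40),p)]]
print("knob"); run(kn,{"scene":(241,240),"top":(315,242)},30,[(415,437),(13,35),(-.4,.5)])
di=lambda p:[[place(circ(p[2],70),(p[0],p[1],0))]]
print("dial"); run(di,{"scene":(197,359),"top":(423,179)},44,[(608,640),(-300,-270),(30,55)])
E
```

```text
knob
['scene', 'top'] [ 4.243e+02  2.486e+01 -1.000e-02] 11.16
['scene'] [ 4.2516e+02  2.3250e+01 -3.0000e-02] 4.73
['top'] [424.2  26.3  -0. ] 5.41
dial
['scene', 'top'] [ 623.88 -285.81   36.03] 30.84
['scene'] [ 623.64 -286.02   36.06] 12.9
['top'] [ 624.18 -285.01   36.11] 17.33
```

>>> move_arm --steps '[[[0, -1, 0], 1, 0.2], [[0, -1, 0], 1, 0.2], [[0, -1, 0], 1, 0.2], [[-0.2, -1, 0], 1, 0.2], [[-0.3, -1, 0], 1, 0.2], [[-0.4, -0.9, 0], 1, 0.2], [[-0.5, -0.9, 0], 1, 0.2], [[-0.5, -0.8, 0.2], 1, 0.2], [[-0.5, -0.6, 0.4], 1, 0.2], [[-0.5, -0.4, 0.6], 1, 0.2], [[0, 0, 0.8], 1, 0.2], [[0, 0, 0.8], 1, 0.2], [[0, 0, 0.6], 1, 0.2], [[0, 0, 0], 1, 0.2], [[0, 0, 0], 1, 0.2], [[0, 0, 0], 1, 0.2], [[0, 0, 0], 1, 0.2], [[0, 0, 0], 0.5, 0.2]]'

```text
t: 13.18
ee_pos: [388.6, 96.7, 187.4]
orientation: [3.138, 0.14, -0.004]
ft_force: [-0.1, -0.3, 0.4]
width: 70.3
grasp_force: 0.0
```

```bash
python3 -c "
from go import *
goal(422,24,150,.09+np.pi/2)"
```

```text
t 13.18 tcp [388.6  96.7 187.4] z [-0.003 -0.001 -1.   ] yaw_y -1.482 q6 1.70 w 70.3 | turn -0.01 (or 35.99) units, shift after [1.07 3.02 1.49], before [1.08 3.02 1.49]
```

```bash
python3 -c "
from go import *
goal(421,25,60,-.02+np.pi/2)"
```

```text
t 13.18 tcp [388.6  96.7 187.4] z [-0.003 -0.001 -1.   ] yaw_y -1.482 q6 1.70 w 70.3 | turn 1.25 (or -34.75) units, shift after [1.37 2.84 5.09], before [1.05 2.97 5.09]
```

>>> move_arm --steps '[[[0, 0, 0], 1, 0.3], [[0, 0, 0], 0.25, 0.3], [[0.4, 0.8, 0.7], 0, 0.3], [[0.4, 0.8, 0.8], 0, 0.4], [[0.4, 0.8, 0.8], 0, 0.4], [[0.17, 0.44, 0.8], 0, 0.4], [[0, 0, 0.8], 0, 0.4], [[0, 0, 0.7], 0, 0.4], [[0, 0, 0.4], 0, 0.4], [[0, 0, 0], 0, 0.4]]'

```text
t: 14.02
ee_pos: [420.6, 25.2, 61.3]
orientation: [3.141, -0.022, -0.009]
ft_force: [-0.5, 0.2, 0.8]
width: 52.7
grasp_force: 0.0
```

```bash
python3 -c "
from go import *
goal(421,25,24.5,-.02+np.pi/2)"
```

```text
t 14.02 tcp [420.6  25.2  61.3] z [-0.006 -0.    -1.   ] yaw_y -1.585 q6 1.62 w 52.7 | turn 0.07 (or -35.93) units, shift after [0.02 0.01 1.47], before [0.02 0.01 1.47]
```

>>> move_arm --steps '[[[0, 0, 0.4], 0, 0.45], [[0, 0, 0.5], 0, 0.45], [[0, 0, 0.35], 0, 0.45], [[0, 0, 0.18], 0, 0.45], [[0, 0, 0], 0, 0.55], [[0, 0, 0], 0, 0.65], [[0, 0, 0], 0, 0.8], [[0, 0, 0], 0, 1], [[0, 0, 0], 0, 1], [[0, 0, 0], 0, 1], [[0, 0, 0], 0, 1], [[0, 0, 0], 0, 1]]'

```text
t: 15.02
ee_pos: [423.1, 25.4, 28.2]
orientation: [3.141, -0.024, 0.001]
ft_force: [-0.6, -0.3, 3.0]
width: 12.8
grasp_force: 30.0
```

```bash
python3 -c "
from go import *
goal(421,25,24.5,-.02+np.pi/2);o=ctrl.get_obs();print(np.round(o['qvel'],3),np.round(o['ft_force'],2),np.round(o['moment'],3))"
```

```text
t 15.02 tcp [423.1  25.4  28.2] z [ 0.001 -0.    -1.   ] yaw_y -1.586 q6 1.62 w 12.8 | turn 0.05 (or -35.95) units, shift after [-0.09  0.02  0.15], before [-0.09  0.02  0.15]
[-0.001 -0.001 -0.001  0.     0.001  0.001] [-0.57 -0.25  3.  ] [-0.08   0.044 -0.007]
```

>>> move_arm --steps '[[[0, 0, -0.3], 0, 1], [[0, 0, -0.6], 0, 1], [[0, 0, -0.6], 0, 1], [[0, 0, -0.3], 0, 1], [[0, 0, 0], 0, 1], [[0, 0, 0], 0, 1]]'

```text
t: 15.52
ee_pos: [423.1, 25.5, 73.3]
orientation: [-3.141, 0.024, -0.002]
ft_force: [-0.3, -0.1, -1.2]
width: 12.3
grasp_force: 30.0
```

```bash
python3 - <<'E'
from go import *
goal(622.8,-286.2,150,.45-np.pi/2)
from pf import *
def c2(r,z,f=2.5):
    t=np.linspace(0,2*np.pi,80); return np.c_[np.minimum(r*np.cos(t),f),r*np.sin(t),0*t+z]
def sh(p):
    q=p[:3]; flat=np.array([[2.5,y,z] for y in(-5.45,5.45) for z in(71,92)])
    S=np.array([0,0,0])
    return [[place(c2(4.7,94,2.3),q)],[place(flat,q)],[place(np.vstack([c2(6,92),c2(6,70)]),q)],[place(circ(p[3],70),q)]]
def sh2(p):
    g=sh(p); return [g[0],g[2],g[3]]
for f in(sh,sh2):
    print(f.__name__); run(f,{"scene":(197,357),"top":(424,179)},18,[(622,626),(-288,-283.5),(-.6,1.2),(7,15)])
E
```

```text
t 15.52 tcp [423.1  25.5  73.3] z [ 0.001  0.    -1.   ] yaw_y -1.586 q6 1.62 w 12.3 | turn -5.33 (or 30.67) units, shift after [ 1.77 14.7  -3.07], before [ 8.18 12.34 -3.06]
sh
['scene', 'top'] [ 6.2338e+02 -2.8588e+02  4.5000e-01  9.7000e+00] 16.53
['scene'] [ 6.2341e+02 -2.8589e+02  4.3000e-01  9.7900e+00] 5.44
['top'] [ 6.2442e+02 -2.8479e+02  5.0000e-02  7.8100e+00] 7.09
sh2
['scene', 'top'] [ 6.2342e+02 -2.8568e+02  4.6000e-01  9.6000e+00] 17.17
['scene'] [ 6.2321e+02 -2.8585e+02  5.3000e-01  9.7100e+00] 6.04
['top'] [ 6.2441e+02 -2.8472e+02  4.0000e-02  7.6600e+00] 7.26
```

>>> move_arm --steps '[[[0, 0, -0.6], 0, 1], [[0, 0, -0.8], 0, 1], [[0.4, 0.5, -0.8], 0, 1], [[0.6, 0.9, -0.6], -0.5, 1], [[0.5, 1, -0.27], -0.5, 1], [[0.5, 1, 0], -0.5, 1], [[0.5, 1, 0], -0.5, 1], [[0.5, 1, 0], -0.5, 1], [[0.3, 1, 0], -0.5, 1], [[0.3, 1, 0], -0.5, 1], [[0.2, 1, 0], -0.5, 1], [[0.1, 1, 0], -0.5, 1], [[0, 1, 0], -0.5, 1], [[0, 1, 0], -0.33, 1], [[0, 1, 0], 0, 1], [[0, 1, 0], 0, 1], [[0, 0.6, 0], 0, 1], [[0, 0, 0], 0, 1], [[0, 0, 0], 0, 1]]'

```text
t: 17.1
ee_pos: [601.6, -300.1, 148.0]
orientation: [-3.061, -0.699, 0.003]
ft_force: [-0.1, 0.6, -0.5]
width: 12.6
grasp_force: 30.0
```

```bash
python3 - <<'E'
from go import *
goal(622.5,-286.3,150,.45-np.pi/2)
import pf; from pf import *
def c2(r,z,f=2.5):
    t=np.linspace(0,2*np.pi,80); return np.c_[np.minimum(r*np.cos(t),f),r*np.sin(t),0*t+z]
for psi in(-.3,-.1,.1,.3,.4,.5,.6,.7):
    def sh(p):
        q=(p[0],p[1],psi); flat=np.array([[2.5,y,z] for y in(-5.45,5.45) for z in(71,92)])
        return [[place(c2(4.7,94,2.3),q)],[place(flat,q)],[place(np.vstack([c2(6,92),c2(6,70)]),q)],[place(circ(p[2],70),q)]]
    print(psi)
    for n in("scene","top"):
        run(sh,{"scene":(197,357),"top":(424,179)},18,[(622,626),(-288,-283.5),(7,13)],names=(n,)) if 0 else None
    run(sh,{"scene":(197,357),"top":(424,179)},18,[(622,626),(-288,-283.5),(7,13)])
E
```

```text
t 17.10 tcp [ 601.6 -300.1  148. ] z [-0.002  0.001 -1.   ] yaw_y -1.122 q6 0.64 w 12.6 | turn -0.01 (or 35.99) units, shift after [ 0.99 -0.13 -0.08], before [ 0.99 -0.13 -0.08]
-0.3
['scene', 'top'] [ 623.48 -285.92    9.75] 19.12
['scene'] [ 623.15 -285.93   10.1 ] 7.27
['top'] [ 624.47 -285.      7.84] 7.4
-0.1
['scene', 'top'] [ 623.48 -285.96    9.73] 18.29
['scene'] [ 623.2  -285.9     9.96] 6.84
['top'] [ 624.37 -284.81    7.62] 7.13
0.1
['scene', 'top'] [ 623.54 -285.91    9.75] 17.32
['scene'] [ 623.5  -285.93    9.93] 6.12
['top'] [ 624.26 -284.69    7.62] 7.2
0.3
['scene', 'top'] [ 623.45 -285.89    9.69] 16.73
['scene'] [ 623.42 -285.88    9.81] 5.67
['top'] [ 624.4  -284.5     7.76] 7.41
0.4
['scene', 'top'] [ 623.51 -285.73    9.48] 16.55
['scene'] [ 623.42 -285.84    9.75] 5.45
['top'] [ 624.58 -284.67    7.88] 7.41
0.5
['scene', 'top'] [ 623.5  -285.84    9.58] 16.51
['scene'] [ 623.32 -285.75    9.85] 5.46
['top'] [ 624.3  -284.67    7.86] 7.55
0.6
['scene', 'top'] [ 623.44 -285.95    9.68] 16.82
['scene'] [ 623.25 -285.82    9.89] 5.59
['top'] [ 624.49 -284.47    7.93] 7.65
0.7
['scene', 'top'] [ 623.55 -285.76    9.51] 17.08
['scene'] [ 623.13 -285.8     9.93] 5.82
['top'] [ 624.32 -284.53    7.96] 7.49
```

>>> move_arm --steps '[[[0.4, -0.08, 0.1], 0, 1], [[0.4, -0.07, 0.2], 0, 1], [[0.19, 0, 0.3], 0, 1], [[0, 0, 0.2], 0, 1], [[0, 0, 0.1], 0, 1], [[0, 0, 0], 0, 1], [[0, 0, 0], 0, 1]]'

```text
t: 17.68
ee_pos: [622.7, -285.6, 126.8]
orientation: [-3.062, -0.701, 0.001]
ft_force: [-0.7, -0.3, -0.2]
width: 12.8
grasp_force: 30.0
```

```bash
python3 - <<'E'
from go import *
goal(622.6,-285.8,122,.45-np.pi/2); o=ctrl.get_obs(); print(np.round(o["ft_force"],1))
import pf
from pf import *
d=cam("scene"); pf.D["scene"]=d
Rm=R.from_rotvec(o["orientation"]).as_matrix(); psi=np.arctan2(Rm[1,0],Rm[0,0]); e=np.array(o["ee_pos"]); print("psi",psi)
c=proj(d,[[e[0],e[1],e[2]-15]])[0].round().astype(int); print(c)
body=np.vstack([circ(21,0),circ(21,22)])
kn=lambda p:[[place(box(6,25,-1,1,40,40),(p[0],p[1],psi,e[2]-28.2))],[place(body,(p[0],p[1],psi,e[2]-28.2)),place(box(12,26,-3,3,22,40),(p[0],p[1],psi,e[2]-28.2))]]
run(kn,{"scene":c},30,[(e[0]-8,e[0]+10),(e[1]-9,e[1]+9)],names=("scene",))
w=lambda d,u,v,k,a,b:cv2.warpAffine(d['image'],np.array([[k,0,a/2-k*u],[0,k,b/2-k*v]],float),(a,b),flags=2)
cv2.imwrite("pics/k1.png",np.hstack([w(d,*c,10,400,500),w(cam("top"),426,172,10,400,500)])[...,::-1])
E
```

```text
t 17.68 tcp [ 622.7 -285.6  126.8] z [-0.001  0.    -1.   ] yaw_y -1.121 q6 0.67 w 12.8 | turn -0.00 (or 36.00) units, shift after [-0.01  0.    0.19], before [-0.01  0.    0.19]
[-0.7 -0.3 -0.2]
psi 0.44999862021512765
[195 353]
['scene'] [ 627.73 -283.96] 9.57
['scene'] [ 627.73 -283.96] 9.57
```

View pics/k1.png

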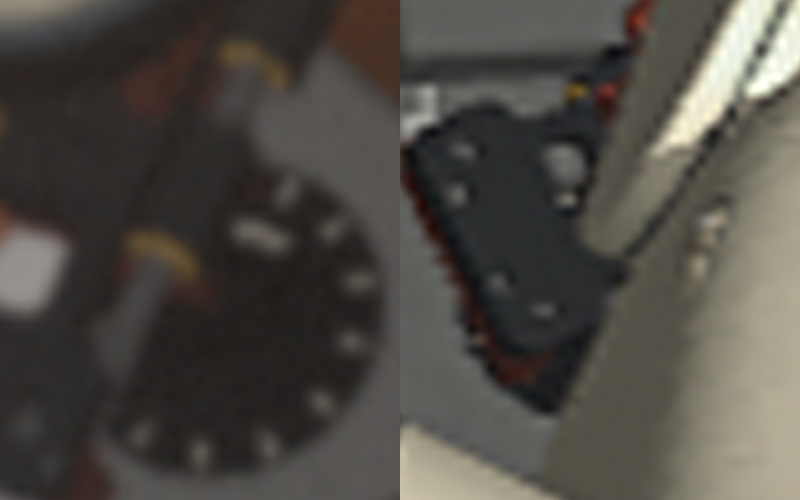

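```bash
python3 - <<'E'
from go import *
def cen(im,u,v,r=5):
    g=im[v-r:v+r+1,u-r:u+r+1].astype(float).mean(2); w=np.clip(g-(np.median(g)+.35*(g.max()-np.median(g))),0,None)
    yy,xx=np.mgrid[-r:r+1,-r:r+1]; return np.array([u+(w*xx).sum()/w.sum(),v+(w*yy).sum()/w.sum()]),g.max(),np.median(g)
a=dict(np.load("scene.npz")); d=cam("scene"); o=ctrl.get_obs()
c0=cen(a["image"],244,238); c1=cen(d["image"],201,351,4); print(c0,c1)
p0=back(a,c0[0],40)[0]; p1=back(d,c1[0],o["ee_pos"][2]+11.8)[0]; print(p0,p1)
t=dict(np.load("top.npz")); ct=cen(t["image"],315,236); print(ct, back(t,ct[0],40)[0])
Rm=R.from_rotvec(o["orientation"]).as_matrix()
print("rel tcp now",Rm.T@(p1-o["ee_pos"]),"rel at grasp",p0-[423.1,25.4,0])
E
```

```text
(array([244.80454114, 238.13606147]), np.float64(147.66666666666666), np.float64(60.333333333333336)) (array([201.48855583, 350.85296851]), np.float64(92.0), np.float64(38.333333333333336))
[440.437201    24.47146916  40.        ] [ 640.13201524 -276.21657556  139.34577545]
(array([314.87518142, 238.04499274]), np.float64(218.33333333333334), np.float64(78.33333333333333)) [435.86306691  25.38906807  40.        ]
rel tcp now [ 19.6914653   -1.47675648 -11.79390396] rel at grasp [17.337201   -0.92853084 40.        ]
```

The white pointer line at crop (262,233) shows the knob held as intended, above the dial centre. The in-hand comparison suggests a shift of about (-1,-2) mm. I'll feel my way down.

>>> move_arm --steps '[[[-0.06, 0.05, 0], 0, 1], [[0, 0, 0.1], 0, 1], [[0, 0, 0.1], 0, 1], [[0, 0, 0], 0, 1]]'

```text
t: 18.17
ee_pos: [622.2, -287.7, 121.8]
orientation: [-3.062, -0.7, -0.0]
ft_force: [0.2, -0.2, -0.5]
width: 13.0
grasp_force: 30.0
```

>>> move_arm --steps '[[[0, 0, 0.06], 0, 1], [[0, 0, 0], 0, 1]]'

```text
t: 18.33
ee_pos: [622.6, -287.7, 120.9]
orientation: [3.062, 0.7, 0.001]
ft_force: [0.8, -0.1, 2.6]
width: 12.7
grasp_force: 30.0
```

>>> move_arm --steps '[[[0, 0, 0.06], 0, 1], [[0, 0, 0], 0, 1]]'

```text
t: 18.5
ee_pos: [622.6, -287.7, 119.5]
orientation: [3.062, 0.701, 0.001]
ft_force: [0.4, 1.1, 4.6]
width: 12.8
grasp_force: 30.0
```

```bash
python3 -c "
from go import *
o=ctrl.get_obs();print(o['ft_force'],o['moment'],o['ee_pos'])"
```

```text
[0.38081858 1.12337605 4.58949341] [ 0.22150958 -0.23408156  0.02182069] [ 622.6268887  -287.65348037  119.53517173]
```

>>> move_arm --steps '[[[0, 0, -0.15], 0, 1], [[0, 0, 0], 0, 1], [[0, 0, 0], 0, 1]]'

```text
t: 18.75
ee_pos: [621.8, -287.6, 122.8]
orientation: [-3.062, -0.701, 0.001]
ft_force: [-0.6, -0.1, -0.0]
width: 12.5
grasp_force: 30.0
```

```bash
python3 -c "
from go import *
o=ctrl.get_obs();print(o['ft_force'],o['moment'],o['ee_pos'])"
```

```text
[-0.62583147 -0.06630315 -0.02638035] [ 0.01561522 -0.03819042  0.01611316] [ 621.83356584 -287.60801103  122.7815015 ]
```

>>> move_arm --steps '[[[0.056, -0.026, 0], 0, 1], [[0, 0, 0.08], 0, 1], [[0, 0, 0.08], 0, 1], [[0, 0, 0], 0, 1]]'

```text
t: 19.08
ee_pos: [622.9, -286.2, 118.2]
orientation: [-3.062, -0.701, 0.001]
ft_force: [0.3, -0.3, 0.1]
width: 12.5
grasp_force: 30.0
```

>>> move_arm --steps '[[[0, 0, 0.08], 0, 1], [[0, 0, 0], 0, 1], [[0, 0, 0], 0, 1]]'

```text
t: 19.33
ee_pos: [623.0, -286.4, 116.7]
orientation: [-3.062, -0.701, 0.001]
ft_force: [0.2, -0.3, -1.0]
width: 12.4
grasp_force: 30.0
```

Free entry: no force at 116.7, 5 mm past the shaft's end. I'll continue.

>>> move_arm --steps '[[[0, 0, 0.1], 0, 1], [[0, 0, 0.1], 0, 1], [[0, 0, 0], 0, 1]]'

```text
t: 19.58
ee_pos: [623.0, -286.3, 111.3]
orientation: [-3.062, -0.701, 0.001]
ft_force: [0.9, 0.8, -0.9]
width: 12.4
grasp_force: 30.0
```

>>> move_arm --steps '[[[0, 0, 0.1], 0, 1], [[0, 0, 0.1], 0, 1], [[0, 0, 0], 0, 1]]'

```text
t: 19.83
ee_pos: [623.0, -286.4, 106.4]
orientation: [-3.062, -0.701, 0.0]
ft_force: [0.7, 0.4, -0.8]
width: 12.7
grasp_force: 30.0
```

>>> move_arm --steps '[[[0, 0, 0.06], 0, 1], [[0, 0, 0], 0, 1], [[0, 0, 0], 0, 1]]'

```text
t: 20.08
ee_pos: [623.2, -286.5, 105.8]
orientation: [3.062, 0.701, 0.0]
ft_force: [-1.1, -0.1, 4.2]
width: 12.5
grasp_force: 30.0
```

Fully seated (4.2 N at 105.8, as predicted). I'll press in.

>>> move_arm --steps '[[[0, 0, 0.08], 0, 1], [[0, 0, 0.08], 0, 1], [[0, 0, 0.06], 0, 1], [[0, 0, 0], 0, 1], [[0, 0, 0], 0, 1]]'

```text
t: 20.5
ee_pos: [623.3, -286.5, 100.7]
orientation: [3.062, 0.701, 0.0]
ft_force: [-2.6, 1.7, 7.9]
width: 12.5
grasp_force: 30.0
```

>>> move_arm --steps '[[[0, 0, 0.06], 0, 1], [[0, 0, 0.04], 0, 1], [[0, 0, 0], 0, 1], [[0, 0, 0], 0, 1]]'

```text
t: 20.83
ee_pos: [623.5, -286.6, 99.8]
orientation: [3.062, 0.7, 0.001]
ft_force: [-6.4, 3.5, 17.5]
width: 12.7
grasp_force: 30.0
```

Pressed to the stop (17.5 N, above the spring's 10 N). One check of the basket and the hold before handing in.

```bash
python3 - <<'E'
from fit import *
d=cam("scene")
L=cams.cut_out("scene","basket")
print([(np.round(b["rect"]).tolist(),round(b["p"],2)) for b in L])
M=place(BASKET,(623,131,.05,61)); q=proj(d,M); print("expected",np.round(q.min(0)),np.round(q.max(0)))
o=ctrl.get_obs(); print(o["t"],np.round(o["ee_pos"],1),np.round(o["ft_force"],1),o["grasp_force"])
E
```

```text
[([359.0, 127.0, 34.0, 59.0], 0.96), ([286.0, 133.0, 41.0, 46.0], 0.7), ([322.0, 241.0, 55.0, 71.0], 0.64)]
expected [289. 207.] [352. 278.]
20.9333 [ 623.5 -286.6   99.8] [-6.   3.1 18.6] 30.00386416912079
```

```bash
python3 -c "
from workcell import ctrl
print(ctrl.close_job())"
```

```text
the job is handed in; nothing more can be done
None
```

I hung the basket on the hook, where the last camera check still found it. I then fitted the knob fully onto the D-shaft and handed in at about 21 s, holding it pressed to the stop at about 18 N.

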